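# Rub down the copper seam of a leaded glass panel

### The arm

A 7-joint arm with a two-finger parallel gripper is mounted at the origin on the work surface. World frame = base frame: x ahead of the robot, y to its left, z up, the work surface at z = 0. Lengths are in m, angles in rad, forces in N, time in s.
With the tool pointing down it reaches from about 0.4 to 0.85 m from the base axis. Payload 10.4 kg.
Tool frame: the origin (TCP) lies midway between the tips of the shut fingers; the grasp point (between the pads) lies 19 mm behind it (r.grasp_offset is the distance from the TCP to the grasp point, in m); x points along the fingers, y is the direction in which the jaws open and shut, and the axes are right-handed (so a half turn about x gives the same grasp; the last joint's range is limited). The gripper opens to 87 mm and grips with 3 to 60 N. Pads are 19 mm wide; open, the fingers measure 117 mm over their backs; the gripper's body (75 mm by 190 mm) begins 51 mm behind the grasp point.
Start: joints at [1.083, 0.332, -0.065, 1.46, 0.022, 1.35, -0.088], TCP at [0.28, -0.559, 0.223] pointing down, gripper open.
Joint ranges: [-2.6, 2.6], [-0.5, 2.12], [-1.47, 1.34], [0.16, 2.42], [-1.27, 4.41], [0.06, 2.06], [-2.6, 2.6]. Speed limits (rad/s): [2.22, 2.22, 2.79, 2.79, 3.14, 3.14, 3.14].

### API

Orientations are given as a unit quaternion [x, y, z, w].
In Python, from bench import r, vision, close_job gives the robot as it stands. The module is installed in compiled form; this text tells all that it offers.
- The arm moves only by the shell command python3 -m pendant 'ROWS' [OPENING] [FORCE]. ROWS is text: rows parted by semicolons, each of 6 numbers parted by spaces: the shift along the tool's x, y, z in units of 0.25 m (1.0 is 0.25 m), then the turn, a rotation vector about the tool's x, y, z in units of 1.5 rad (1.0 is 1.5 rad). A call has 1 to 8 rows; each row is the pose to reach, as a shift and turn from the pose commanded when the call began, along the tool's axes at that moment; what a row does not reach only later rows make up. A row lasts 1/10 s, in which the tool goes at most 50 mm and 8.59 degrees, less where a joint would pass 70% of its speed; a pose out of reach is approached as far as the arm can. A call with a number of a shift or a turn outside -1 to 1 is refused whole. A call with a gripper value outside its range is refused whole. OPENING is the gripper command: -1 is shut, 1 is fully open, values between are in proportion, set as the call begins (- or left out, the last holds). The fingers move at their own pace and stop on an object; FORCE is the grip in N (left out, the last holds). Time passes only in rows, so rows that repeat a pose let the fingers close. It gives the time, the measured TCP pose, the force and the opening at its end, in the units of the state.
- r.read_state(): the state, without advancing time (a new reading comes with each control period).
- vision.camera(name): name is "side" or "top"; returns (picture, depth): 400x640x3 uint8, blue, green, red; 400x640 float32, m along the optical axis (not along the pixel's ray), 0 where there is no reading.
- vision.get_calibration(name): a dict with "camera_matrix" (3x3 intrinsics, pixels), "rvec" (rotation vector, rad) and "tvec" (3), from world to camera coordinates, as OpenCV has them. Camera axes: x right, y down, z forward; pixel columns grow to the right and rows downward; lengths in m; the calibration is good to about 2 mm. A picture is of the moment at which its call begins. get_calibration takes no time and is no camera call.
- close_job(): hands the job in, once; it reports no verdict.
The state is a dict: "time": time; "joint_positions": joint angles; "joint_vel": joint speeds; "joint_torque": joint torques, N m; "ee_pos": TCP position; "eef_rot": TCP orientation; "ft_force": force on the tool from outside, world axes, zero at the start; "torque": the same for the moment, N m; "width": finger opening in m.
Only numpy, scipy, OpenCV 4.12 (cv2) and the standard library are available. Lean on these libraries where they do the work, as an engineer would, in place of code of your own. Each camera call takes 0.05 s, during which the arm holds its last target. There are 200 camera calls.

### The job

Take the yellow-handled burnisher out of its wooden stand and rub down the bright copper L-shaped seam on the glass panel: set the nib gently on the end of the line beside the yellow pane and guide it slowly (2 to 3 cm a second) along the copper line, round the corner, to the end beside the green pane, keeping the sprung nib lightly pressed on the line all the way. Then lift it off and hang it back in the stand it came from, upright with its black disc flat on the block, and let go; leave the red-handled spare tool alone.

Things in the scene. Friction and masses are not known exactly. Their poses are not given: they have to be found in the camera images.
- burnisher: YELLOW-handled burnisher, upright, 155 mm, 0.13 kg. Origin: point of its relaxed nib (lowest end); z up its axis. Heights: nib 8 mm thick 0-22; shaft 10 mm thick 22-75; black disc 52 mm wide 75-80; round handle 24 mm thick 80-155, gripped at about 115. Nib is sprung: slides up to 14 mm in (0.75 N, rising to 2.85 N); the origin does not slide with it: press till it lies 6 mm below the glass.
- stand: Fixed wooden block 72 x 72 mm, 95 mm high, where the yellow burnisher hangs at first: an upright hole 28 mm wide goes through its middle, the tool's disc rests on its top, the tool's origin is then 20 mm above the block's underside. Origin: centre of the underside, on the table; z up. A second such block holds the spare; which stands where varies.
- spare: Spare tool with a RED handle, same shape and size as the burnisher, hanging in the second wooden block. Leave it alone. Origin: its nib's point, z up its axis.
- panel: Fixed leaded glass panel on a 300 x 240 mm board; flat top 20 mm above the table. Origin: underside centre; x along the long side, z up. 3 x 3 panes, grey lines; middle white, corner at -x,-y yellow, corner at +x,+y green, others dark. Copper seam, 9 mm wide, flush: from its start by the yellow pane (x, y) = (-50, -40) mm straight to its corner (30, -40), then to its end by the green pane (30, 40).
Not all that is in view belongs to the job. Leave any purple or turquoise look-alike of the burnisher alone.

How it is judged:
On the way, in this order (a step that is already met when the one before it is completed fails the run):
1. the nib presses on the copper line at its start, beside the yellow pane (x of burnisher in the frame of panel between -0.065 and -0.035 m and y of burnisher in the frame of panel between -0.055 and -0.025 m and contact force between burnisher and panel above 0.2 N), for 0.2 s.
2. it presses on the line half-way to the corner (x of burnisher in the frame of panel between -0.026 and 0.006 m and y of burnisher in the frame of panel between -0.055 and -0.025 m and contact force between burnisher and panel above 0.2 N), for 0.2 s.
3. it presses on the line at the corner (x of burnisher in the frame of panel between 0.015 and 0.045 m and y of burnisher in the frame of panel between -0.055 and -0.025 m and contact force between burnisher and panel above 0.2 N), for 0.2 s.
4. it presses on the line half-way from the corner to the end (x of burnisher in the frame of panel between 0.015 and 0.045 m and y of burnisher in the frame of panel between -0.016 and 0.016 m and contact force between burnisher and panel above 0.2 N), for 0.2 s.
5. it presses on the line at its end, beside the green pane (x of burnisher in the frame of panel between 0.015 and 0.045 m and y of burnisher in the frame of panel between 0.025 and 0.055 m and contact force between burnisher and panel above 0.2 N), for 0.2 s.
At the end, for the whole second after the job is handed in: The yellow burnisher hangs at rest and released in its own stand: its axis within 15 mm of the stand's, its height within 10 mm of fully down, within 10 degrees of upright. The red spare is still in its place (within 30 mm) (horizontal distance between burnisher and stand below 0.015 m and z of burnisher in the frame of stand between 0.012 and 0.03 m and angle between burnisher's own z axis and vertical below 0.17 rad and linear speed of burnisher below 0.02 m/s and distance of spare from where it was at the start of the episode below 0.03 m); the robot touches nothing.
It fails at once if the burnisher rubs the panel more than 20 mm away from the copper line (contact force between burnisher and panel above 0.2 N and not ((x of burnisher in the frame of panel between -0.07 and 0.05 m and y of burnisher in the frame of panel between -0.06 and -0.02 m) or (x of burnisher in the frame of panel between 0.01 and 0.05 m and y of burnisher in the frame of panel between -0.06 and 0.06 m))).
It fails at once if the burnisher moves faster than 0.12 m/s while it touches the panel (contact force between burnisher and panel above 0.2 N and linear speed of burnisher above 0.12 m/s).
It fails at once if the burnisher is pressed on the panel with more than 15 N (contact force between burnisher and panel above 15 N).
It fails at once if the red spare tool is moved by more than 30 mm (distance of spare from where it was at the start of the episode above 0.03 m).
It also fails if it takes over 64 s, if anything falls off the work surface, if the arm or the gripper's body presses on something with over 40 N, if the wrist force passes 120 N, or if a joint passes its speed limit or range.

## Working session

There is one attempt and no reset: what is moved stays moved. The work goes in short steps, Python scripts to look and compute and a shell command to move; the robot and the scene stay as the last step left them, time stands still between calls to the robot, and variables do not carry over. Pictures are saved under pics/ and viewed, about 8 in all and at most 12, crops included, and the job is handed in when it is done.

```bash
mkdir -p pics
cat > h.py <<'E'
import numpy as np, cv2
from bench import r, vision
def cal(n):
    c=vision.get_calibration(n); R=cv2.Rodrigues(np.array(c["rvec"],float))[0]
    return np.array(c["camera_matrix"],float),R,np.array(c["tvec"],float).ravel()
def cloud(n,d):
    K,R,t=cal(n); v,u=np.mgrid[:400,:640]
    P=np.stack([(u-K[0,2])/K[0,0]*d,(v-K[1,2])/K[1,1]*d,d],-1)
    W=(P-t)@R; W[d==0]=np.nan; return W
E
python3 - <<'E'
from h import *
for n in("top","side"):
    im,d=vision.camera(n); cv2.imwrite(f"pics/{n}0.png",im); np.save(f"pics/{n}0.npy",d)
    K,R,t=cal(n); print(n,K[0,0],(-R.T@t).round(3),R[2].round(3))
s=r.read_state(); print(s, r.grasp_offset)
E
```

```text
top 412.9375090926402 [ 0.422 -0.11   0.747] [ 0.179 -0.015 -0.984]
side 414.92875676136475 [0.429 0.58  0.579] [ 0.131 -0.798 -0.589]
{'time': 0.1, 'joint_positions': array([ 1.08342344,  0.33279408, -0.06470652,  1.46081816,  0.02160453,
        1.34992008, -0.08845494]), 'joint_vel': array([-1.87597522e-03, -1.82270802e-03, -7.83892612e-05, -1.92978050e-03,
        2.62852387e-04, -6.63422300e-04, -3.58435496e-04]), 'joint_torque': array([ 1.86486563e-03, -6.24544859e+01,  2.49498646e-02, -3.90713131e+01,
       -6.14448264e-02,  3.66628706e-02,  1.57198078e-04]), 'ee_pos': array([ 0.27998603, -0.55840198,  0.22186134]), 'eef_rot': array([-0.68797234, -0.16329409,  0.68821479, -0.16244849]), 'ft_force': array([ 0.21336624, -0.38996279, -0.41966663]), 'torque': array([-0.01013904, -0.05113298, -0.01155657]), 'width': 0.08719959277239096} 0.0187
```

View pics/top0.png

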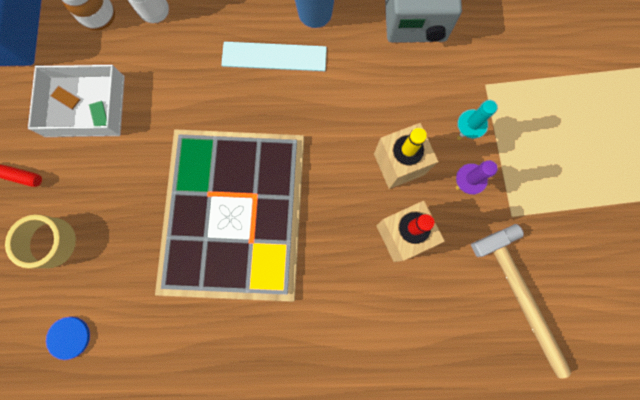

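View pics/side0.png

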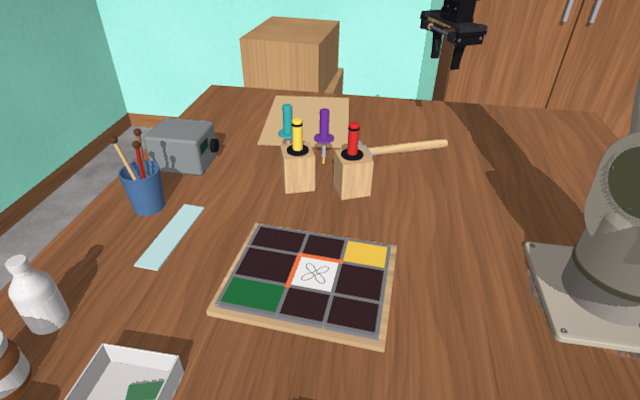

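Yellow-handled burnisher is at top (415,142) and side (297,135), hanging in a wood block. Red spare is at (420,225); the turquoise (485,115) and purple (480,175) look-alikes are not in blocks. The copper L on top runs (255,240) → (255,195) → (208,193). Next I measure these.

Run:
```python
from h import *
for n in("top","side"):
    im=cv2.imread(f"pics/{n}0.png"); d=np.load(f"pics/{n}0.npy"); W=cloud(n,d)
    hsv=cv2.cvtColor(im,cv2.COLOR_BGR2HSV); H,S,V=hsv[...,0].astype(int),hsv[...,1],hsv[...,2]
    yel=(H>22)&(H<33)&(S>190)&(V>120); red=((H<4)|(H>176))&(S>190)&(V>90)
    org=(H>=6)&(H<14)&(S>210)&(V>180); grn=(H>55)&(H<80)&(S>200)
    X,Y,Z=np.moveaxis(W,-1,0)
    def rep(nm,m):
        p=W[m&~np.isnan(Z)]
        print(n,nm,len(p),np.median(p,0).round(4) if len(p) else '',p.min(0).round(3),p.max(0).round(3))
    for a,b in((.105,.125),(.125,.145),(.145,.165),(.165,.2)):
        rep(f"yelhandle{a}",yel&(Z>a)&(Z<b)); rep(f"red{a}",red&(Z>a)&(Z<b))
    fl=(Z>.01)&(Z<.03)&(X<.9)
    for nm,m in(("yp",yel),("gp",grn),("org",org)):
        m=m&fl; rep(nm,m)
        r_=cv2.minAreaRect((W[m][:,:2]*1000).astype(np.float32)); print(r_)
    # block tops: z .09-.1
    m=(abs(Z-.095)<.004)&(S>40)&(X<.8); k,l,st,ce=cv2.connectedComponentsWithStats(m.astype(np.uint8))
    for i in range(1,k):
        if st[i,4]>100: print("blk",ce[i].round(),st[i,4],cv2.minAreaRect((W[l==i][:,:2]*1000).astype(np.float32)), np.median(W[l==i][:,2]))
im=cv2.imread("pics/top0.png")[90:310,140:520]; cv2.imwrite("pics/c1.png",cv2.resize(im,None,fx=2,fy=2,interpolation=3))
```

```text
top yelhandle0.105 63 [ 0.605  -0.2431  0.114 ] [ 0.602 -0.257  0.105] [ 0.618 -0.238  0.125]
top red0.105 44 [ 0.4813 -0.2432  0.1165] [ 0.475 -0.257  0.106] [ 0.496 -0.241  0.125]
top yelhandle0.125 71 [ 0.6048 -0.2432  0.1349] [ 0.602 -0.257  0.125] [ 0.619 -0.238  0.145]
top red0.125 44 [ 0.4812 -0.2434  0.1349] [ 0.475 -0.255  0.125] [ 0.495 -0.241  0.145]
top yelhandle0.145 52 [ 0.6054 -0.2423  0.1525] [ 0.602 -0.256  0.145] [ 0.617 -0.238  0.165]
top red0.145 38 [ 0.4818 -0.2425  0.1528] [ 0.475 -0.251  0.145] [ 0.493 -0.241  0.164]
top yelhandle0.165 210 [ 0.6124 -0.2492  0.174 ] [ 0.602 -0.262  0.165] [ 0.624 -0.238  0.177]
top red0.165 224 [ 0.4857 -0.2514  0.1741] [ 0.475 -0.263  0.165] [ 0.497 -0.241  0.178]
top yp 1440 [ 0.4315 -0.012   0.0194] [ 0.392 -0.042  0.015] [0.47  0.018 0.023]
((431.7328796386719, -11.763763427734375), (56.49077224731445, 76.2508544921875), 85.86380767822266)
top gp 1502 [0.6149 0.1217 0.0195] [0.568 0.092 0.015] [0.664 0.152 0.023]
((615.9318237304688, 122.24235534667969), (55.63460922241211, 94.19129943847656), 86.65583801269531)
top org 87 [0.5585 0.0331 0.0204] [0.479 0.01  0.018] [0.564 0.094 0.023]
((536.9472045898438, 35.659202575683594), (112.05821228027344, 55.05131530761719), 42.9411735534668)
blk [407. 152.] 1040 ((615.5203857421875, -251.86581420898438), (72.36763000488281, 73.35063934326172), 20.411062240600586) 0.09454312339577364
blk [411. 232.] 1246 ((482.99310302734375, -251.57069396972656), (72.112548828125, 72.65180206298828), 23.381298065185547) 0.09452246253362209Traceback (most recent call last):
  File "<stdin>", line 12, in <module>
  File "<stdin>", line 10, in rep
    return umr_minimum(a, axis, None, out, keepdims, initial, where)
ValueError: zero-size array to reduction operation minimum which has no identity
```

Run:
```python
from h import *
from scipy.optimize import least_squares
for n in("top","side"):
    im=cv2.imread(f"pics/{n}0.png"); W=cloud(n,np.load(f"pics/{n}0.npy"))
    K,R,t=cal(n); v,u=np.mgrid[:400,:640]
    # ray-plane z=.02
    ray=np.stack([(u-K[0,2])/K[0,0],(v-K[1,2])/K[1,1],np.ones_like(u)],-1)@R; C=-R.T@t
    G=C+ray*((.02-C[2])/ray[...,2])[...,None]
    Z=W[...,2]
    m=(Z>.013)&(Z<.027)&(W[...,0]<.9); m=cv2.morphologyEx(m.astype(np.uint8),cv2.MORPH_OPEN,np.ones((5,5)))
    k,l,st,ce=cv2.connectedComponentsWithStats(m)
    i=1+np.argmax([st[j,4]*(abs(ce[j]-([230,215] if n=="top" else [310,285])).max()<60) for j in range(1,k)])
    print(n,"board",cv2.minAreaRect((G[l==i][:,:2]*1000).astype(np.float32)),np.nanmedian(Z[l==i]))
    hsv=cv2.cvtColor(im,cv2.COLOR_BGR2HSV).astype(int); H,S,V=np.moveaxis(hsv,-1,0)
    c=(l==i)&(H>=4)&(H<16)&(S>150)&(V>170); p=G[c][:,:2]*1000
    def f(q):
        x,y,a=q; d=p-[x,y]; X=d[:,0]*np.cos(a)+d[:,1]*np.sin(a); Y=-d[:,0]*np.sin(a)+d[:,1]*np.cos(a)
        s1=np.hypot(X-np.clip(X,-50,30),Y+40); s2=np.hypot(X-30,Y-np.clip(Y,-40,40)); return np.minimum(s1,s2)
    s=least_squares(f,[527,50,-.05],loss="soft_l1"); x,y,a=s.x
    print(len(p),s.x.round(3),np.degrees(a),f(s.x).mean())
    for q in((-50,-40),(30,-40),(30,40)): print(x+q[0]*np.cos(a)-q[1]*np.sin(a),y+q[0]*np.sin(a)+q[1]*np.cos(a))
    if n=="side":
        m=(H>22)&(H<33)&(S>190)&(V>120)&(Z>.11)&(Z<.2); q=W[m&(Z>.15)]; print("yel",np.median(q,0),q.max(0)); 
a=cv2.imread("pics/top0.png")[90:310,150:520]
cv2.imwrite("pics/c1.png",cv2.resize(a,None,fx=2,fy=2,interpolation=3))
```

```text
top board ((529.01904296875, 54.633766174316406), (217.88186645507812, 276.998291015625), 86.33531188964844) 0.01957037497132637
416 [ 5.29484e+02  5.36360e+01 -5.90000e-02] -3.3896652226246777 2.1548042566935366
477.20664327933673 16.661823795884395
557.0666840093115 11.931718658915806
561.7967891462802 91.79175938889054
side board ((526.7920532226562, 57.96963119506836), (222.12222290039062, 278.1016540527344), 86.22752380371094) 0.01974963359718592
272 [ 5.27543e+02  5.34560e+01 -6.50000e-02] -3.7123001524620847 2.0809466539652064
475.05757692418683 16.77765652475737
554.8897162521733 11.597933528597345
560.0694392483334 91.43007285658385
  return _methods._mean(a, axis=axis, dtype=dtype,
  ret = um.true_divide(
Traceback (most recent call last):
ValueError: zero-size array to reduction operation maximum which has no identity
```

Run:
```python
from h import *
from scipy.spatial.transform import Rotation as Ro
s=r.read_state(); M=Ro.from_quat(s["eef_rot"]).as_matrix(); print(M.round(4)); 
print("to pregrasp z.25, tool units",(M.T@(np.array([.6145,-.251,.24])-s["ee_pos"])/.25).round(3))
im=cv2.imread("pics/top0.png"); W=cloud("top",np.load("pics/top0.npy"))
for nm,b in(("turq",(95,140,455,500)),("purp",(158,195,455,500))):
    w=W[b[0]:b[1],b[2]:b[3]].reshape(-1,3); w=w[w[:,2]>.03]; print(nm,w.min(0),w.max(0),np.median(w,0))
cv2.imwrite("pics/c1.png",cv2.resize(im[90:310,150:520],None,fx=2,fy=2,interpolation=3))
```

```text
[[-6.000e-04  4.483e-01 -8.939e-01]
 [ 1.100e-03 -8.939e-01 -4.483e-01]
 [-1.000e+00 -1.200e-03  1.000e-04]]
to pregrasp z.25, tool units [-0.072 -0.499 -1.747]
turq [ 0.63882599 -0.39215629  0.03018208] [ 0.68989124 -0.34140263  0.15715091] [ 0.65839241 -0.36074404  0.08815258]
purp [ 0.54271461 -0.38321087  0.07446144] [ 0.59316332 -0.33186032  0.15674903] [ 0.56351499 -0.35045764  0.08173809]
```

View pics/c1.png

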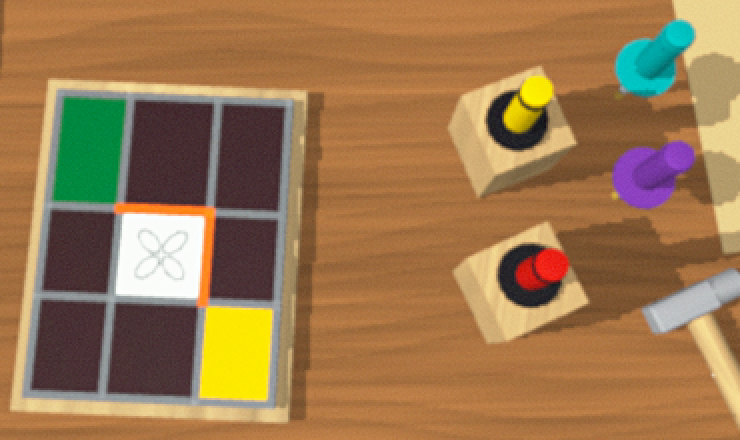

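The crop confirms it: the yellow handle in its block at crop (530,100), which is top (415,142), is the target. It measures (0.614,-0.251) with its top at 0.176. Red is below it at crop (545,268); turquoise and purple stand on no block. Moving.

```bash
python3 -m pendant '-0.02 -0.05 -0.15 0 0 0;-0.03 -0.1 -0.32 0 0 0;-0.04 -0.15 -0.5 0 0 0;-0.05 -0.2 -0.68 0 0 0;-0.06 -0.25 -0.85 0 0 0;-0.072 -0.28 -1 0 0 0' 1 40
python3 -m pendant '0 -0.04 -0.15 0 0 0;0 -0.08 -0.32 0 0 0;0 -0.13 -0.49 0 0 0;0 -0.18 -0.64 0 0 0;0 -0.22 -0.747 0 0 0;0 -0.22 -0.747 0 0 0;0 -0.22 -0.747 0 0 0'
python3 - <<'E'
from h import *
from scipy.spatial.transform import Rotation as Ro
s=r.read_state(); M=Ro.from_quat(s["eef_rot"]).as_matrix(); print(M.round(4)); print(s["joint_positions"].round(2))
print((M.T@(np.array([.6145,-.251,.116])-s["ee_pos"])/.25).round(3))
im,d=vision.camera("side");cv2.imwrite("pics/s1.png",im[60:300,180:500])
E
```

```text
time: 0.7
ee_pos: [0.4738, -0.3817, 0.2404]
eef_rot: [-0.688, -0.164, 0.688, -0.163]
ft_force: [-0.1, -0.5, 0.2]
width: 0.0871
time: 1.4
ee_pos: [0.6146, -0.2508, 0.2399]
eef_rot: [-0.688, -0.163, 0.688, -0.163]
ft_force: [0.4, -0.3, 0.9]
width: 0.0873
[[-1.000e-03  4.493e-01 -8.934e-01]
 [ 2.000e-04 -8.934e-01 -4.493e-01]
 [-1.000e+00 -6.000e-04  8.000e-04]]
[ 0.52  0.43 -0.28  1.31  0.12  1.42 -0.86]
[0.496 0.001 0.   ]
```

View pics/s1.png

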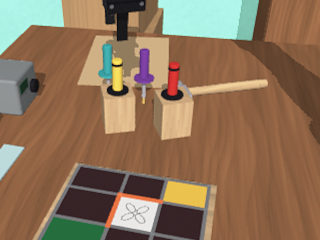

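The gripper hangs over the yellow handle (crop (118,75)) and the neighbours are clear. Descend and close.

```bash
python3 -m pendant '0.1 0 0 0 0 0;0.2 0 0 0 0 0;0.3 0 0 0 0 0;0.4 0 0 0 0 0;0.46 0 0 0 0 0;0.495 0 0 0 0 0;0.495 0 0 0 0 0;0.495 0 0 0 0 0'
python3 -m pendant '0 0 0 0 0 0;0 0 0 0 0 0;0 0 0 0 0 0;0 0 0 0 0 0;0 0 0 0 0 0;0 0 0 0 0 0;0 0 0 0 0 0;0 0 0 0 0 0' -1 40
```

```text
time: 2.25
ee_pos: [0.615, -0.2516, 0.1179]
eef_rot: [0.689, 0.162, -0.688, 0.163]
ft_force: [0.6, 0.3, 1.0]
width: 0.0871
time: 3.05
ee_pos: [0.6145, -0.2512, 0.1168]
eef_rot: [-0.688, -0.163, 0.688, -0.163]
ft_force: [-0.5, -0.6, -1.0]
width: 0.0305
```

```bash
python3 -m pendant '0 0 0 0 0 0;0 0 0 0 0 0;0 0 0 0 0 0;0 0 0 0 0 0'
python3 -m pendant '-0.05 0 0 0 0 0;-0.13 0 0 0 0 0;-0.23 0 0 0 0 0;-0.33 0 0 0 0 0;-0.43 0 0 0 0 0;-0.5 0 0 0 0 0;-0.5 0 0 0 0 0;-0.5 0 0 0 0 0'
python3 - <<'E'
from h import *
from scipy.spatial.transform import Rotation as Ro
s=r.read_state(); M=Ro.from_quat(s["eef_rot"]).as_matrix();print(s["ee_pos"],s["width"])
print((M.T@(np.array([.476,.0167,.24])-s["ee_pos"])/.25).round(3))
im,d=vision.camera("side");cv2.imwrite("pics/s2.png",cv2.resize(im[0:250,180:500],None,fx=2,fy=2))
W=cloud("side",d);hsv=cv2.cvtColor(im,cv2.COLOR_BGR2HSV); 
m=(np.hypot(W[...,0]-s["ee_pos"][0],W[...,1]-s["ee_pos"][1])<.04)&(W[...,2]>.1); 
Z=W[...,2]
for a in np.arange(.1,.26,.01):
    q=W[m&(Z>=a)&(Z<a+.01)]
    if len(q):print(a.round(2),len(q),q.mean(0).round(4),np.ptp(q[:,0]).round(3))
E
```

```text
time: 3.45
ee_pos: [0.6145, -0.2512, 0.1168]
eef_rot: [-0.688, -0.163, 0.688, -0.163]
ft_force: [-0.5, 0.6, -0.2]
width: 0.0231
time: 4.25
ee_pos: [0.6145, -0.2512, 0.2418]
eef_rot: [0.688, 0.163, -0.688, 0.163]
ft_force: [0.1, 0.0, -2.0]
width: 0.0229
[ 0.6145053  -0.25117679  0.24175556] 0.022898011995086263
[ 0.007 -1.206  0.015]
0.14 5 [ 0.6108 -0.2469  0.1485] 0.005
0.15 12 [ 0.6103 -0.2471  0.156 ] 0.005
0.16 13 [ 0.6102 -0.2478  0.1658] 0.008
0.17 16 [ 0.6106 -0.246   0.1746] 0.008
0.18 18 [ 0.6104 -0.2464  0.1845] 0.008
0.19 17 [ 0.6107 -0.2466  0.1947] 0.007
0.2 18 [ 0.6103 -0.2467  0.2051] 0.007
0.21 2 [ 0.6097 -0.2445  0.2112] 0.003
0.22 181 [ 0.609  -0.2406  0.2244] 0.052
0.23 37 [ 0.6103 -0.2415  0.2343] 0.022
0.24 57 [ 0.609  -0.2374  0.2456] 0.036
0.25 69 [ 0.6082 -0.2366  0.2552] 0.035
```

View pics/s2.png

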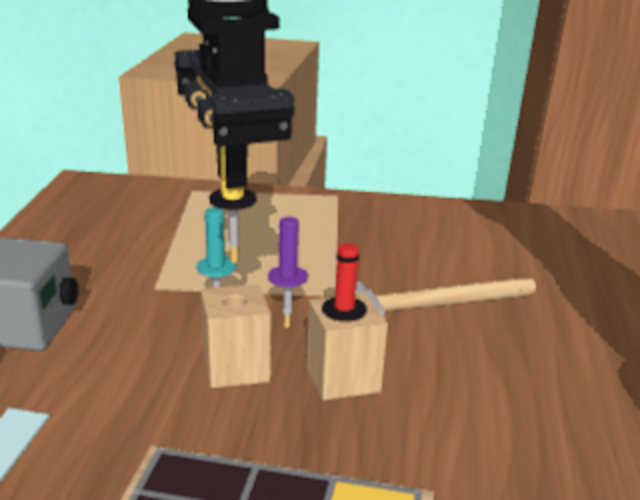

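The tool is held upright: disc at crop (233,200), nib below at (235,258), its block empty at (237,310). Nib height is TCP − 0.097 m. Carry it to above the seam start.

```bash
python3 -m pendant '0 -0.06 0 0 0 0;0 -0.18 0 0 0 0;0 -0.34 0 0 0 0;0 -0.5 0 0 0 0;0 -0.66 0 0 0 0;0 -0.82 0 0 0 0;0 -0.94 0 0 0 0;0 -1 0 0 0 0'
python3 -m pendant '0.02 -0.05 0 0 0 0;0.06 -0.1 0 0 0 0;0.14 -0.16 0 0 0 0;0.22 -0.2 0 0 0 0;0.3 -0.206 0.015 0 0 0;0.36 -0.206 0.015 0 0 0;0.4 -0.206 0.015 0 0 0;0.4 -0.206 0.015 0 0 0'
python3 - <<'E'
from h import *
from scipy.spatial.transform import Rotation as Ro
s=r.read_state(); M=Ro.from_quat(s["eef_rot"]).as_matrix();print(s["ee_pos"],s["width"],M.round(4),s["joint_positions"].round(2))
print((M.T@(np.array([.476,.0167,.1108])-s["ee_pos"])/.25).round(4))
a=np.radians(-3.5);u=np.array([np.cos(a),np.sin(a),0]);v=np.array([-np.sin(a),np.cos(a),0])
print("80mm x:",(M.T@u*.08/.25).round(4),"80mm y",(M.T@v*.08/.25).round(4))
for n in("top","side"):
    im,d=vision.camera(n);W=cloud(n,d);Z=W[...,2]
    cv2.imwrite(f"pics/{n}3.png",cv2.resize(im[90:330,130:430] if n=="top" else im[130:370,180:480],None,fx=2,fy=2,interpolation=3))
a=cv2.imread("pics/top3.png");b=cv2.imread("pics/side3.png");cv2.imwrite("pics/b3.png",cv2.resize(np.hstack([a,b]),(800,320)))
E
```

```text
time: 5.1
ee_pos: [0.501, -0.0252, 0.2409]
eef_rot: [-0.687, -0.164, 0.688, -0.164]
ft_force: [0.4, -0.5, -0.9]
width: 0.0232
time: 5.9
ee_pos: [0.4751, 0.0162, 0.14]
eef_rot: [-0.687, -0.163, 0.689, -0.162]
ft_force: [0.4, -0.5, -1.1]
width: 0.0233
[0.4751331  0.01618111 0.13995582] 0.023276589971565228 [[-3.000e-03  4.475e-01 -8.943e-01]
 [ 3.000e-04 -8.943e-01 -4.475e-01]
 [-1.000e+00 -1.600e-03  2.600e-03]] [ 0.32  0.1  -0.47  1.93  0.05  1.13 -1.28]
[ 1.166e-01 -1.000e-04 -4.300e-03]
80mm x: [-0.001   0.1604 -0.2769] 80mm y [ 0.     -0.2769 -0.1604]
```

View pics/b3.png

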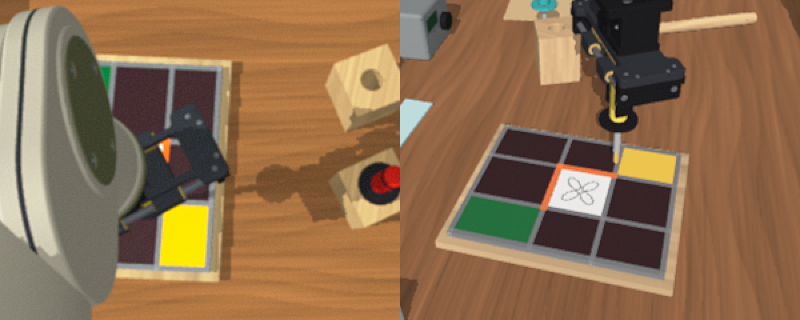

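The nib (side panel (616,165)) sits just above the copper start next to the yellow pane. Set it down gently.

```bash
python3 -m pendant '0.02 0 -0.003 0 0 0;0.045 0 -0.004 0 0 0;0.065 0 -0.004 0 0 0;0.08 0 -0.004 0 0 0;0.09 0 -0.004 0 0 0;0.1 0 -0.004 0 0 0;0.108 0 -0.004 0 0 0;0.116 0 -0.004 0 0 0'
python3 -m pendant '0 0 0 0 0 0;0 0 0 0 0 0;0 0 0 0 0 0;0 0 0 0 0 0'
python3 - <<'E'
from h import *
s=r.read_state();print(s["ee_pos"],s["ft_force"])
im,d=vision.camera("side");cv2.imwrite("pics/s4.png",cv2.resize(im[180:330,260:460],None,fx=4,fy=4,interpolation=3))
E
```

```text
time: 6.8
ee_pos: [0.477, 0.0171, 0.1128]
eef_rot: [0.688, 0.163, -0.688, 0.163]
ft_force: [-1.5, 0.3, 1.1]
width: 0.0234
time: 7.2
ee_pos: [0.477, 0.0171, 0.1129]
eef_rot: [0.688, 0.163, -0.688, 0.163]
ft_force: [-0.4, 0.2, 0.4]
width: 0.0231
[0.47700453 0.01706895 0.11289507] [-0.38549727  0.2434217   0.37408099]
```

View pics/s4.png

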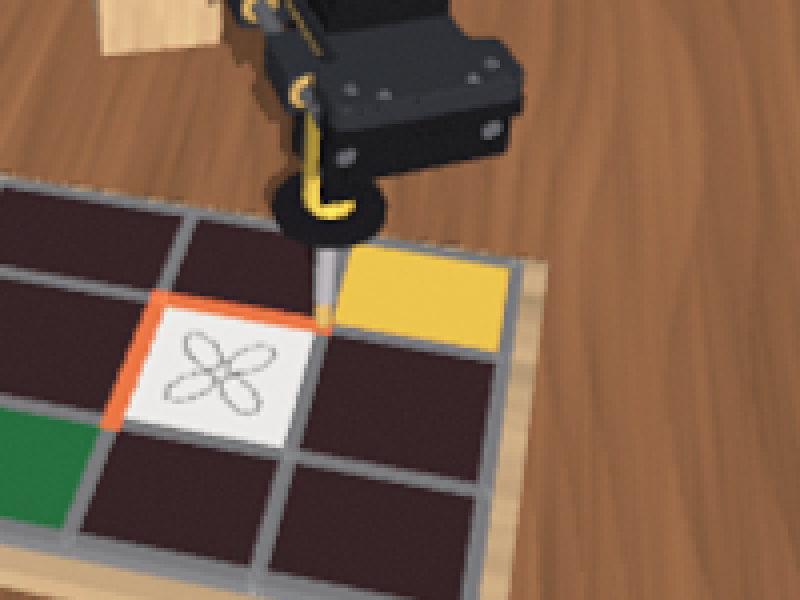

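The nib sits on the copper end at (325,320); the force rose by about 1.5 N. I press 2 mm more while sliding along the first leg at 25 mm/s.

```bash
python3 -m pendant '0.002 0.005 -0.0087 0 0 0;0.004 0.01 -0.0173 0 0 0;0.006 0.015 -0.026 0 0 0;0.008 0.02 -0.0346 0 0 0;0.008 0.025 -0.0433 0 0 0;0.008 0.03 -0.0519 0 0 0;0.008 0.035 -0.0606 0 0 0;0.008 0.04 -0.0692 0 0 0'
python3 -m pendant '0 0.005 -0.0087 0 0 0;0 0.01 -0.0173 0 0 0;0 0.015 -0.026 0 0 0;0 0.02 -0.0346 0 0 0;0 0.025 -0.0433 0 0 0;0 0.03 -0.0519 0 0 0;0 0.035 -0.0606 0 0 0;0 0.04 -0.0692 0 0 0'
```

```text
time: 8.05
ee_pos: [0.4971, 0.0159, 0.1108]
eef_rot: [0.688, 0.163, -0.688, 0.163]
ft_force: [-1.3, -0.5, 0.0]
width: 0.0233
time: 8.85
ee_pos: [0.5171, 0.0147, 0.1108]
eef_rot: [0.688, 0.163, -0.688, 0.163]
ft_force: [-0.7, -0.3, -0.9]
width: 0.0234
```

Run:
```python
from h import *
f=[]
for i in range(10):
    im,d=vision.camera("side"); f.append(r.read_state()["ft_force"])
print(np.mean(f,0),np.std(f,0))
cv2.imwrite("pics/s5.png",cv2.resize(im[180:330,260:460],None,fx=4,fy=4,interpolation=3))
e=r.read_state()["ee_pos"];W=cloud("side",d);Z=W[...,2];m=(np.hypot(W[...,0]-e[0],W[...,1]-e[1])<.04)
hs=cv2.cvtColor(im,cv2.COLOR_BGR2HSV);q=W[m&(Z>.08)&(Z<.106)&(hs[...,2]<60)]; print(e,np.percentile(q[:,2],[2,25,50,75,98]).round(4))
for a in np.arange(.02,.09,.01):
    q=W[m&(Z>=a)&(Z<a+.01)]
    if len(q):print(a.round(2),len(q),q.mean(0).round(4))
```

```text
[0.84317793 0.16296403 0.26820115] [0.52883987 0.35545543 0.29004954]
[0.51700542 0.01474404 0.1109228 ] [0.0904 0.0932 0.0938 0.0944 0.0954]
0.02 415 [0.5182 0.0183 0.0209]
0.03 14 [0.5138 0.0192 0.0349]
0.04 21 [0.5134 0.0196 0.0447]
0.05 23 [0.5134 0.019  0.0554]
0.06 17 [0.5135 0.0191 0.0653]
0.07 1 [0.5152 0.0209 0.0701]
0.08 8 [0.512  0.0347 0.0893]
```

View pics/s5.png

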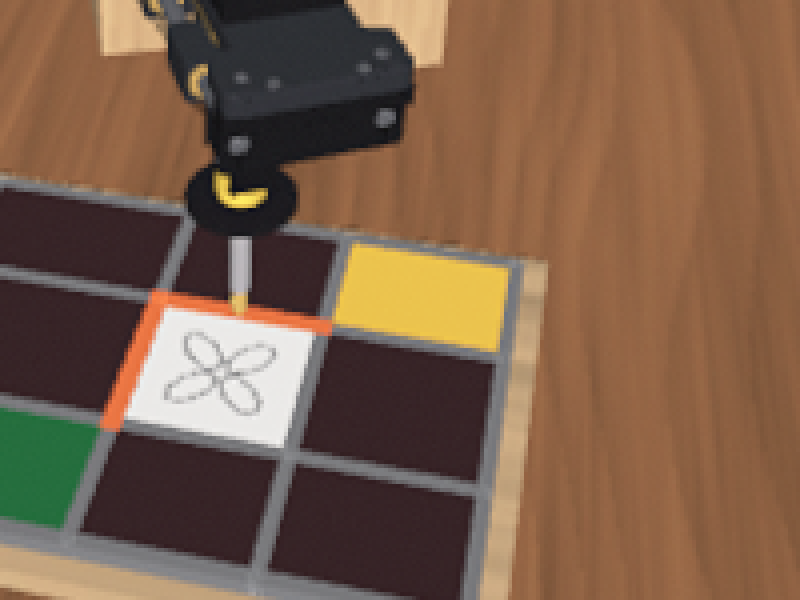

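The disc top is at 0.0938, so the origin is at 0.0138 (6 mm pressed), and the nib at (238,302) is on the copper. Continue to the corner.

```bash
python3 -m pendant '0 0.005 -0.0087 0 0 0;0 0.01 -0.0173 0 0 0;0 0.015 -0.026 0 0 0;0 0.02 -0.0346 0 0 0;0 0.025 -0.0433 0 0 0;0 0.03 -0.0519 0 0 0;0 0.035 -0.0606 0 0 0;0 0.04 -0.0692 0 0 0'
python3 -m pendant '0 0.005 -0.0087 0 0 0;0 0.01 -0.0173 0 0 0;0 0.015 -0.026 0 0 0;0 0.02 -0.0346 0 0 0;0 0.025 -0.0433 0 0 0;0 0.03 -0.0519 0 0 0;0 0.035 -0.0606 0 0 0;0 0.04 -0.0692 0 0 0'
python3 -m pendant '0 0 0 0 0 0;0 0 0 0 0 0;0 0 0 0 0 0'
python3 - <<'E'
from h import *
from scipy.spatial.transform import Rotation as Ro
s=r.read_state();M=Ro.from_quat(s["eef_rot"]).as_matrix();print((M.T@(np.array([.561,.0916,.1108])-s["ee_pos"])/.25).round(4))
E
```

```text
time: 10.15
ee_pos: [0.537, 0.0135, 0.1108]
eef_rot: [-0.688, -0.163, 0.688, -0.163]
ft_force: [-1.5, -0.0, -0.1]
width: 0.0235
time: 10.95
ee_pos: [0.557, 0.0123, 0.1108]
eef_rot: [0.688, 0.163, -0.688, 0.163]
ft_force: [-1.8, -0.5, -0.6]
width: 0.0235
time: 11.25
ee_pos: [0.5572, 0.0123, 0.1111]
eef_rot: [0.688, 0.163, -0.688, 0.163]
ft_force: [0.7, -0.8, 0.2]
width: 0.0233
[ 0.0011 -0.2766 -0.1558]
```

Second leg: (−0.2766, −0.156) units over 32 rows, so −0.0692 and −0.039 per call.

```bash
python3 -m pendant '0 -0.0087 -0.0049 0 0 0;0 -0.0173 -0.0098 0 0 0;0 -0.026 -0.0146 0 0 0;0 -0.0346 -0.0195 0 0 0;0 -0.0433 -0.0244 0 0 0;0 -0.0519 -0.0293 0 0 0;0 -0.0606 -0.0341 0 0 0;0 -0.0692 -0.039 0 0 0'
python3 -m pendant '0 -0.0087 -0.0049 0 0 0;0 -0.0173 -0.0098 0 0 0;0 -0.026 -0.0146 0 0 0;0 -0.0346 -0.0195 0 0 0;0 -0.0433 -0.0244 0 0 0;0 -0.0519 -0.0293 0 0 0;0 -0.0606 -0.0341 0 0 0;0 -0.0692 -0.039 0 0 0'
python3 -m pendant '0 -0.0087 -0.0049 0 0 0;0 -0.0173 -0.0098 0 0 0;0 -0.026 -0.0146 0 0 0;0 -0.0346 -0.0195 0 0 0;0 -0.0433 -0.0244 0 0 0;0 -0.0519 -0.0293 0 0 0;0 -0.0606 -0.0341 0 0 0;0 -0.0692 -0.039 0 0 0'
python3 -m pendant '0 -0.0087 -0.0049 0 0 0;0 -0.0173 -0.0098 0 0 0;0 -0.026 -0.0146 0 0 0;0 -0.0346 -0.0195 0 0 0;0 -0.0433 -0.0244 0 0 0;0 -0.0519 -0.0293 0 0 0;0 -0.0606 -0.0341 0 0 0;0 -0.0692 -0.039 0 0 0'
python3 -m pendant '0 0 0 0 0 0;0 0 0 0 0 0;0 0 0 0 0 0;0 0 0 0 0 0'
python3 - <<'E'
from h import *
im,d=vision.camera("side")
cv2.imwrite("pics/s6.png",cv2.resize(im[180:350,230:430],None,fx=3,fy=3,interpolation=3))
e=r.read_state()["ee_pos"];W=cloud("side",d);Z=W[...,2];m=(np.hypot(W[...,0]-e[0],W[...,1]-e[1])<.04)
hs=cv2.cvtColor(im,cv2.COLOR_BGR2HSV);q=W[m&(Z>.08)&(Z<.106)&(hs[...,2]<60)]; print(e,np.percentile(q[:,2],[2,50,98]).round(4))
E
```

```text
time: 12.05
ee_pos: [0.5577, 0.0324, 0.1108]
eef_rot: [-0.688, -0.163, 0.688, -0.163]
ft_force: [0.1, -1.6, 0.5]
width: 0.0234
time: 12.85
ee_pos: [0.5587, 0.0522, 0.1108]
eef_rot: [0.688, 0.163, -0.688, 0.163]
ft_force: [-0.4, -0.7, -0.4]
width: 0.0234
time: 13.65
ee_pos: [0.5597, 0.072, 0.1108]
eef_rot: [0.688, 0.163, -0.688, 0.163]
ft_force: [0.7, -1.1, 0.1]
width: 0.0232
time: 14.45
ee_pos: [0.5606, 0.0919, 0.1108]
eef_rot: [-0.688, -0.163, 0.688, -0.163]
ft_force: [0.7, -0.4, 0.7]
width: 0.0231
time: 14.85
ee_pos: [0.5606, 0.0919, 0.1108]
eef_rot: [0.688, 0.163, -0.688, 0.163]
ft_force: [0.7, 0.8, 0.6]
width: 0.0234
[0.56060785 0.09185327 0.11083924] [0.0903 0.0939 0.0952]
```

View pics/s6.png

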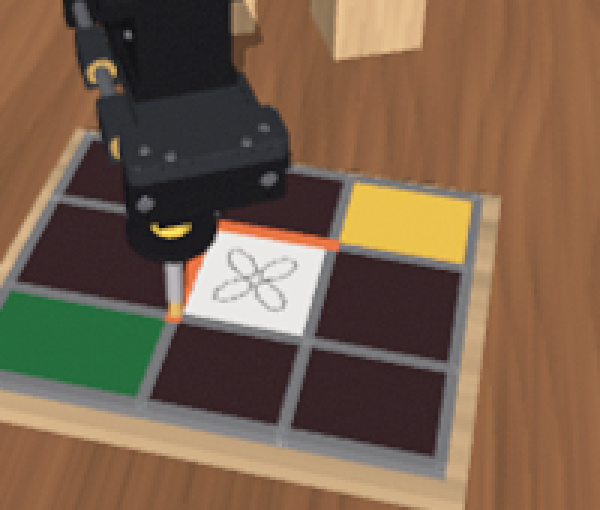

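The nib sits on the green-side end at (175,312), still pressed 6 mm. Lift it slowly, then carry it back.

```bash
python3 -m pendant '-0.015 0 0 0 0 0;-0.035 0 0 0 0 0;-0.08 0 0 0 0 0;-0.16 0 0 0 0 0;-0.27 0 0 0 0 0;-0.39 0 0 0 0 0;-0.49 0 0 0 0 0;-0.537 0 0 0 0 0'
python3 -m pendant '0 0.05 0.016 0 0 0;0 0.15 0.048 0 0 0;0 0.3 0.095 0 0 0;0 0.46 0.146 0 0 0;0 0.62 0.197 0 0 0;0 0.76 0.242 0 0 0;0 0.87 0.276 0 0 0;0 0.94 0.299 0 0 0'
python3 -m pendant '0 0.1 0.03 0 0 0;0 0.22 0.07 0 0 0;0 0.31 0.1 0 0 0;0 0.36 0.115 0 0 0;0 0.384 0.122 0 0 0;0 0.384 0.122 0 0 0;0 0.384 0.122 0 0 0;0 0.384 0.122 0 0 0'
python3 - <<'E'
from h import *
from scipy.spatial.transform import Rotation as Ro
s=r.read_state();M=Ro.from_quat(s["eef_rot"]).as_matrix();print(s["ee_pos"],(M.T@(np.array([.6145,-.2512,.1168])-s["ee_pos"])/.25).round(4))
im,d=vision.camera("side");e=s["ee_pos"];W=cloud("side",d);Z=W[...,2];m=(np.hypot(W[...,0]-e[0],W[...,1]-e[1])<.04)
for a in np.arange(.14,.22,.01):
    q=W[m&(Z>=a)&(Z<a+.01)]
    if len(q):print(a.round(2),len(q),q.mean(0).round(4))
cv2.imwrite("pics/s7.png",cv2.resize(im[80:210,230:400],None,fx=3,fy=3,interpolation=3))
E
```

```text
time: 15.7
ee_pos: [0.5614, 0.0918, 0.2483]
eef_rot: [0.689, 0.163, -0.687, 0.163]
ft_force: [-0.1, 0.8, -1.1]
width: 0.0234
time: 16.5
ee_pos: [0.598, -0.156, 0.2431]
eef_rot: [-0.687, -0.162, 0.689, -0.162]
ft_force: [-0.5, 0.8, -1.6]
width: 0.0236
time: 17.3
ee_pos: [0.6151, -0.2498, 0.2453]
eef_rot: [0.688, 0.164, -0.688, 0.163]
ft_force: [-0.4, -0.3, -1.3]
width: 0.0231
[ 0.61513702 -0.24982116  0.24525111] [0.5138 0.0039 0.005 ]
0.15 15 [ 0.6114 -0.246   0.1551]
0.16 17 [ 0.6109 -0.2459  0.1651]
0.17 16 [ 0.6103 -0.2456  0.1753]
0.18 20 [ 0.6115 -0.2455  0.1854]
0.19 22 [ 0.6111 -0.2455  0.1955]
0.2 20 [ 0.611  -0.2452  0.2055]
0.21 9 [ 0.6113 -0.2448  0.2123]
```

View pics/s7.png

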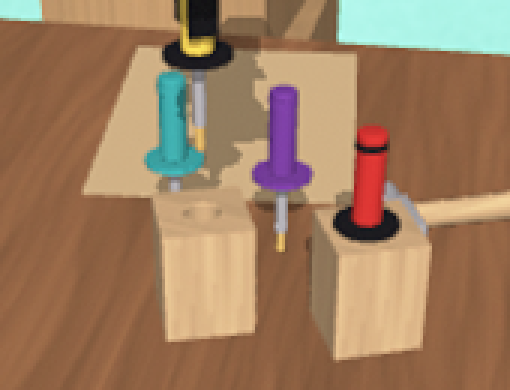

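The nib at (200,145) is above the empty hole at (203,212), and the tool is upright. Lower it to the recorded grasp pose.

```bash
python3 -m pendant '0.05 0.004 0.005 0 0 0;0.1 0.004 0.005 0 0 0;0.15 0.004 0.005 0 0 0;0.2 0.004 0.005 0 0 0;0.24 0.004 0.005 0 0 0;0.27 0.004 0.005 0 0 0;0.3 0.004 0.005 0 0 0;0.33 0.004 0.005 0 0 0'
python3 -m pendant '0.04 0 0 0 0 0;0.08 0 0 0 0 0;0.12 0 0 0 0 0;0.15 0 0 0 0 0;0.17 0 0 0 0 0;0.18 0 0 0 0 0;0.18 0 0 0 0 0;0.18 0 0 0 0 0'
python3 - <<'E'
from h import *
f=[]
for i in range(4):
    vision.camera("side"); f.append(r.read_state()["ft_force"])
print(np.mean(f,0),r.read_state()["ee_pos"])
E
```

```text
time: 18.15
ee_pos: [0.6144, -0.2529, 0.1622]
eef_rot: [0.688, 0.163, -0.688, 0.163]
ft_force: [0.2, -0.1, -1.9]
width: 0.0236
time: 18.95
ee_pos: [0.6144, -0.2529, 0.118]
eef_rot: [0.688, 0.163, -0.688, 0.163]
ft_force: [-0.9, 0.3, -1.1]
width: 0.0233
[ 0.13974161 -0.21264987 -1.55281136] [ 0.61436313 -0.25292139  0.11789723]
```

No contact jams it; the disc is about 1 mm above the block. Ease down, open, then rise.

```bash
python3 -m pendant '0.002 0 0 0 0 0;0.004 0 0 0 0 0;0.004 0 0 0 0 0'
python3 -m pendant '0 0 0 0 0 0;0 0 0 0 0 0;0 0 0 0 0 0;0 0 0 0 0 0;0 0 0 0 0 0;0 0 0 0 0 0;0 0 0 0 0 0;0 0 0 0 0 0' 1
python3 -m pendant '-0.04 0 0 0 0 0;-0.1 0 0 0 0 0;-0.2 0 0 0 0 0;-0.32 0 0 0 0 0;-0.44 0 0 0 0 0;-0.54 0 0 0 0 0;-0.6 0 0 0 0 0;-0.6 0 0 0 0 0'
python3 - <<'E'
from h import *
im,d=vision.camera("side");W=cloud("side",d);Z=W[...,2]
hs=cv2.cvtColor(im,cv2.COLOR_BGR2HSV).astype(int);H,S,V=np.moveaxis(hs,-1,0)
for nm,c in(("yel",(H>20)&(H<34)&(S>170)&(V>80)),("red",((H<4)|(H>176))&(S>170)&(V>80))):
  for f,mm in(("now",None),):
    for a in(.105,.125,.145,.165):
        q=W[c&(Z>a)&(Z<a+.02)&(W[...,1]<-.15)&(W[...,1]>-.3)&(W[...,0]>.4)]
        if len(q):print(nm,a,len(q),q.mean(0).round(4),q.max(0).round(3))
print(r.read_state()["ee_pos"],r.read_state()["width"])
cv2.imwrite("pics/s8.png",cv2.resize(im[40:210,220:420],None,fx=3,fy=3,interpolation=3))
E
```

```text
time: 19.45
ee_pos: [0.6142, -0.2529, 0.1168]
eef_rot: [0.688, 0.163, -0.688, 0.163]
ft_force: [-1.4, 0.1, 1.2]
width: 0.0234
time: 20.25
ee_pos: [0.6142, -0.2528, 0.1166]
eef_rot: [0.688, 0.163, -0.688, 0.163]
ft_force: [0.0, 0.2, -0.2]
width: 0.0795
time: 21.05
ee_pos: [0.6152, -0.253, 0.2698]
eef_rot: [0.689, 0.162, -0.687, 0.164]
ft_force: [0.2, 0.6, -0.7]
width: 0.0874
yel 0.125 6 [ 0.6163 -0.2447  0.1389] [ 0.62  -0.243  0.143]
yel 0.145 3 [ 0.6008 -0.2455  0.1516] [ 0.601 -0.244  0.155]
yel 0.165 1 [ 0.621  -0.2456  0.1695] [ 0.621 -0.246  0.169]
red 0.105 72 [ 0.4831 -0.2427  0.115 ] [ 0.493 -0.237  0.125]
red 0.125 76 [ 0.4841 -0.2429  0.1352] [ 0.495 -0.239  0.145]
red 0.145 72 [ 0.4826 -0.2429  0.1543] [ 0.493 -0.239  0.163]
red 0.165 62 [ 0.4837 -0.2478  0.1732] [ 0.494 -0.239  0.176]
[ 0.61454846 -0.25284715  0.26748581] 0.08676694730968011
```

View pics/s8.png

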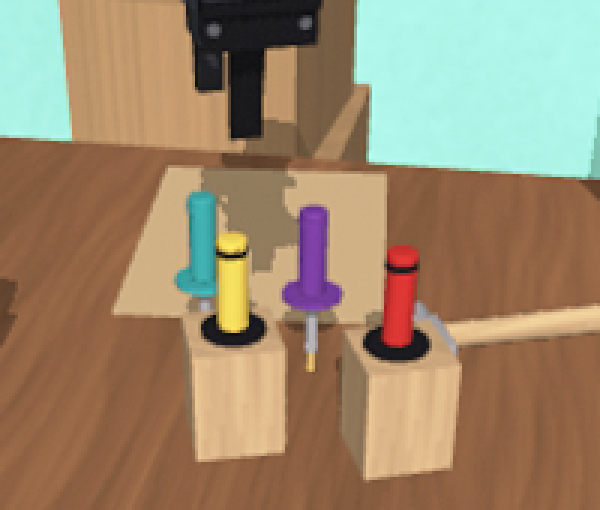

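The yellow burnisher hangs upright with its disc flat on the block (235,328). The red tool is in place at (397,343), and the gripper is clear above. Hand in.

```bash
python3 -c "
from bench import r,close_job
print(close_job())"
```

```text
the job is handed in; nothing more can be done
None
```

I took the yellow burnisher from its stand and rubbed the whole copper seam, from the yellow-pane end round the corner to the green-pane end. I then hung it back in its stand, let go and handed the job in at about 21 s of the 64 s. `close_job` reports no verdict.

- **Rubbing:** it went at about 25 mm/s. The disc height put the tool 6 mm below the glass at mid-leg and at the end, and the camera showed the nib on the copper at the start, mid-first-leg and end. The force readings were too noisy (about ±1 N) to confirm contact along the way, so I relied on the disc height and pictures.
- **Last checks:** the last picture shows the burnisher upright with its disc flat on the block, and the gripper open and clear 0.15 m above. The red spare is where it was, to within about 3 mm.
- **Weak check:** my colour mask picked up too few points on the returned yellow handle to measure its position. Its placing rests on that picture and on the release pose, which was within 2 mm of the pose where I gripped it.

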